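Release the battery pack of a handheld calibrator with the latch pin

TASK

Take the red-handled release pin from the tool block, push it down through the small ringed hole in the back of the handheld calibrator and feel for the hidden spring catch: press just until it gives and the battery pack pops up, and never press the pin on the calibrator with more than about 15 N, for the catch is delicate. Then stand the pin back in its socket in the tool block, lift the released pack out and set it flat and fully home in the charger's bay. Leave everything else where it is.

Things in the scene. Friction and masses are not known exactly. Their poses are not given: they have to be found in the camera images.
- meter: Dark blue handheld calibrator (94 x 200 mm) lying face down in a fixed black nest (112 x 214 mm). Origin under the nest's centre, on the table; x across the calibrator, y along it, z up. Its flat back is at z = 58 mm. The pack's pocket is centred at y = -30 mm, the access hole is at x = 0, y = +24 mm. About 24 mm of bare flat back lies beside the pack on either side in x.
- hole (a point): Centre of the access hole's mouth, level with the calibrator's back, in a white ring; axes as the calibrator's. A recess 13 mm wide and 2.5 mm deep, then a hole 7 mm wide down to 8 mm, then an open chamber. Straight below, unseen, lies the catch's push plate (18 mm wide), 10 to 29 mm below the back, different on every unit.
- pin_handle (a point): Centre of the release pin's red handle: square, 16 x 16 mm, 60 mm long, along z (up); x and y are square to its faces. Below it a round steel pin, 5 mm thick with a rounded end, sticks out 50 mm. It stands upright in one of the tool block's two sockets, the handle's underside resting on the block's top. 60 g.
- pin_tip (a point): End of the steel pin, 80 mm below the handle's centre along its axis. The catch's push plate starts to move under it at about 3 N and stiffens by about 1.2 N per mm; the catch lets go after some 2 to 4 mm of travel, at about 5 to 9 N; after 4.5 mm the plate meets a hard stop. The pack then springs up 12 mm and stays up when the pin is withdrawn.
- socket_near (a point): Mouth of one socket of the fixed black tool block (120 x 40 mm), level with its top, 55 mm above the table; axes: x along the block, z up. Sockets are round, 12 mm wide, 53 mm deep, 60 mm apart. At the start one holds the pin, the other a blue screwdriver.
- socket_far (a point): Mouth of the other socket of the tool block, +60 mm along the block's x from the first.
- pack_centre (a point): Centre, half-way up, of the battery pack in the calibrator: dark grey, ribbed yellow top with a red mark, 46 (x) x 70 (y) x 34 (z) mm, about 150 g. Latched, its top stands 8 mm above the calibrator's back; released, 20 mm, with 14 mm still down in its straight-walled pocket, out of which it lifts straight up.
- bay (a point): Centre of the floor of the charger's bay, z up. Bay: 56 (x) x 80 (y) mm, 12 mm deep, floor 30 mm above the table; the pack goes in with its 70 mm side along the bay's y, either way round. The light grey charger (100 x 124 mm, 42 mm tall) does not move.
- driver_centre (a point): Blue round-handled screwdriver (18 mm thick handle, top 125 mm above the table) standing in the other socket; this point is the middle of its handle. Not to be moved.
- spare: Spare battery pack with a green mark lying on the mat, 46 x 70 x 34 mm; origin under its centre. Not to be moved.
- insert_a: Aluminium dry-block insert, 33 mm thick, 70 mm tall, standing; origin under its centre. Not to be moved.
- insert_b: Aluminium dry-block insert, 28 mm thick, 60 mm tall, standing; origin under its centre. Not to be moved.
- thermometer: Blue handheld thermometer lying face up, 160 x 76 x 30 mm; origin under its centre. Not to be moved.
- probe: Steel probe with a black handle lying on the table, 235 mm long, 16 mm thick; origin on the table under the joint of handle and rod. Not to be moved.
- gauge: Round dial gauge lying on its back, 68 mm wide, 26 mm high; origin under its centre. Not to be moved.

How it is judged:
By the outcome, as a careful person would: the job done as asked, in the order asked, and still so for the second after the job is handed in, with the robot touching nothing.
It also fails if it takes over 66 s, if anything falls off the work surface, if the arm or the gripper's body presses on something with over 40 N, if the wrist force passes 120 N, or if a joint passes its speed limit or range.

ROBOT

A 6-joint arm with a two-finger parallel gripper is mounted at the origin on the work surface. World frame = base frame: x ahead of the robot, y to its left, z up, the work surface at z = 0. Lengths are in m, angles in rad, forces in N, time in s.
With the tool pointing down it reaches from about 0.4 to 0.825 m from the base axis. Payload 7 kg.
Tool frame: the origin (TCP) lies at the very end of the fingers, on their centre line; the grasp point (between the pads) lies 19 mm behind it; z points along the fingers, y is the direction in which the jaws open and shut (so a half turn about z gives the same grasp; the last joint's range is limited). The gripper opens to 85 mm and grips with 20 to 120 N. Pads are 22 mm wide; open, the fingers measure 114 mm over their backs; the gripper's body (76 mm by 85 mm) begins 54 mm behind the grasp point. The pads swing forward as they close: fully open they stand 13 mm farther back than shut.
Start: joints at [-0.992, 0.359, 0.012, 0, -1.224, -0.288], TCP at [0.194, -0.647, 0.231] pointing down, gripper open.
Joint ranges: [-3.07, 3.07], [-1.43, 2.12], [-1.02, 1.25], [-3.03, 1.67], [-3.05, -0], [-3.03, 3.03]. Speed limits (rad/s): [2.39, 2.39, 3.01, 3.14, 3.14, 3.14].

INTERFACE

Orientations are given as a 3x3 rotation matrix whose columns are the frame's x, y, z axes.
In Python, from station import * gives the robot as it stands.
- The arm moves only by the tool move_arm, never from a script. Its argument "series" is a list of rows, each a list of 5 numbers: the shift along the tool's x, y, z in mm, then the turn about the tool's z in rad, then the closure, from -1 (fully open) to 1 (shut). In form: [[x, y, z, yaw, gripper], ...]. A call has 1 to 12 rows; each row is the pose to reach, as a shift and turn from the pose commanded when the call began, along the tool's axes at that moment; what a row does not reach only later rows make up. A row lasts 1/12 s, in which the tool goes at most 41.7 mm and 7.16 degrees, less where a joint would pass 70% of its speed; a pose out of reach is approached as far as the arm can. A call with a gripper value outside its range is refused whole. The fingers move at their own pace and stop on an object; the grip force is fixed at half the most. Time passes only in rows, so rows that repeat a pose let the fingers close. It gives the time, the measured TCP pose, the force and the opening at its end, in the units of the state.
- state(): the state, without advancing time (a new reading comes with each control period).
- capture(name): name is "scene" or "top" or "wrist"; returns (picture, depth): 420x560x3 uint8, red, green, blue; 420x560 float32, m along the optical axis (not along the pixel's ray), 0 where there is no reading.
- camera_info(name): a dict with "fov_y" (degrees; the focal length in pixels is half the picture's height over the tangent of half this angle, whatever the lens; pixels are square), "cx", "cy" (the principal point, pixels), "origin" and "rotation" of the camera in the world. Camera axes: x right, y down, z forward; pixel columns grow to the right and rows downward; lengths in m; the calibration is good to about 2 mm. A picture is of the moment at which its call begins: read the wrist's pose just before it. camera_info takes no time and is no camera call; for the wrist camera it gives the pose at the moment of the call.
- sign_off(): hands the job in, once; it reports no verdict.
The state is a dict: "t": time; "joints": joint angles; "qvel": joint speeds; "effort": joint torques, N m; "eef_pos": TCP position; "tcp_rot": TCP orientation; "contact_force": force on the tool from outside, world axes, zero at the start; "torque": the same for the moment, N m; "gripper_width": opening from 0.0 (shut) to 1.0 (fully open).
Only numpy, scipy, OpenCV 4.12 (cv2) and the standard library are available. Lean on these libraries where they do the work, as an engineer would, in place of code of your own. Each camera call takes 0.05 s, during which the arm holds its last target. There are 200 camera calls.

## Working session

There is one attempt and no reset: what is moved stays moved. The work goes in short steps, Python scripts to look and compute and a tool call to move; the robot and the scene stay as the last step left them, time stands still between calls to the robot, and variables do not carry over. Pictures are saved under pics/ and viewed, about 8 in all and at most 12, crops included, and the job is handed in when it is done.

Besides the shell and the picture viewer there is one more tool, called as name([rows], argument=value, ...), one row to a line, values as JSON. move_arm: Moves the arm, as the interface text tells. Its arguments: {"type":"object","properties":{"series":{"type":"array"}},"required":["series"]}

```bash
mkdir -p pics
cat > h.py <<'E'
from station import *
import numpy as np, cv2
def save(n,p): cv2.imwrite('pics/'+n+'.png',cv2.cvtColor(p,cv2.COLOR_RGB2BGR))
def K(ci,h=420):
    return h/2/np.tan(np.radians(ci['fov_y'])/2)
def ray(ci,u,v):
    f=K(ci);d=np.array([(u-ci['cx'])/f,(v-ci['cy'])/f,1.]);return np.array(ci['origin']),np.array(ci['rotation'])@d
def onz(ci,u,v,z):
    o,d=ray(ci,u,v);return o+d*(z-o[2])/d[2]
def pts(ci,dep):
    v,u=np.mgrid[0:dep.shape[0],0:dep.shape[1]];f=K(ci)
    c=np.stack([(u-ci['cx'])/f*dep,(v-ci['cy'])/f*dep,dep],-1)
    return c@np.array(ci['rotation']).T+np.array(ci['origin'])
E
python3 - <<'E'
from h import *
for n in ['top','scene','wrist']:
    ci=camera_info(n);p,d=capture(n);save(n+'0',p);np.savez(n+'0.npz',p=p,d=d,**{k:np.array(v) for k,v in ci.items()})
    print(n,{k:np.round(v,3).tolist() for k,v in ci.items()},(d==0).mean())
print(state())
E
```

```text
top {'fov_y': 54.69, 'cx': 281.629, 'cy': 207.155, 'origin': [0.31, -0.039, 1.135], 'rotation': [[-0.09, -0.971, 0.22], [-0.996, 0.088, -0.019], [-0.001, -0.221, -0.975]]} 0.003979591836734694
scene {'fov_y': 44.566, 'cx': 274.165, 'cy': 216.793, 'origin': [1.162, -0.054, 1.153], 'rotation': [[-0.019, 0.865, -0.501], [1.0, 0.015, -0.013], [-0.004, -0.501, -0.865]]} 0.003792517006802721
wrist {'fov_y': 68.24, 'cx': 282.902, 'cy': 209.816, 'origin': [0.119, -0.668, 0.374], 'rotation': [[-0.287, 0.913, 0.289], [0.958, 0.273, 0.088], [0.001, 0.302, -0.953]]} 0.0039115646258503405
{'t': 0.15, 'joints': array([-9.91865702e-01,  3.59207137e-01,  1.12743664e-02, -2.50447798e-04,
       -1.22411985e+00, -2.88080094e-01]), 'qvel': array([-0.00041121, -0.00232437,  0.00386443,  0.00202337, -0.00021029,
       -0.00032885]), 'effort': array([-1.50835873e-03, -5.83878422e+01,  2.93647403e+01,  6.94060966e+00,
       -4.32351706e-03,  1.16566639e-05]), 'eef_pos': array([ 0.19342031, -0.64630847,  0.23059171]), 'tcp_rot': array([[-9.58024727e-01, -2.86685161e-01, -4.90186491e-04],
       [-2.86685550e-01,  9.58024009e-01,  1.18044833e-03],
       [ 1.31193407e-04,  1.27142807e-03, -9.99999183e-01]]), 'contact_force': array([0.40573132, 0.11834377, 0.29087664]), 'torque': array([0.02389675, 0.02419454, 0.01174904]), 'gripper_width': 0.9996199045067646}
```

View pics/top0.png

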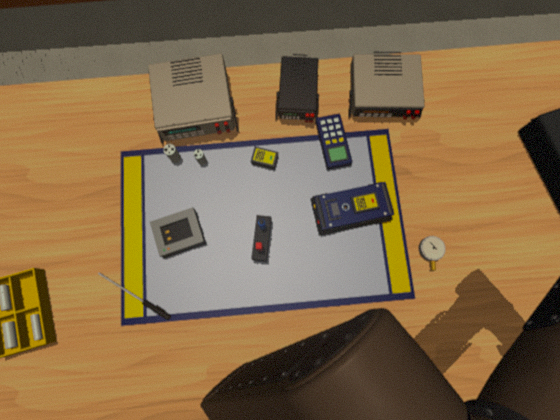

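View pics/scene0.png

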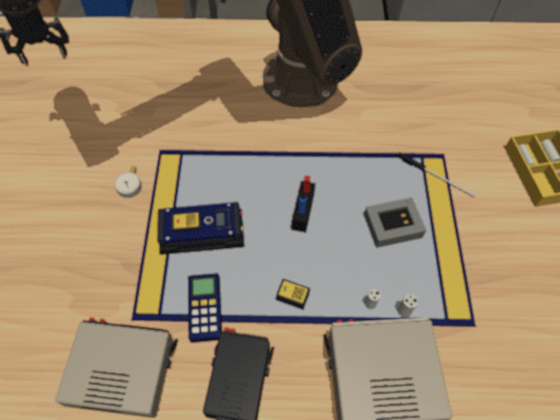

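Top view: pin (259,246), driver (263,225), meter (352,207) with white ring at (346,207), charger (178,232), and spare (264,157). The scene view agrees: pin (307,184), ring (208,220), charger (394,221).

Run:
```python
from h import *
def rect(P,m):
    q=P[m][:,:2].astype(np.float32)*1000
    (c,s,a)=cv2.minAreaRect(q);return np.round(c,1),np.round(s,1),round(a,1),int(m.sum())
for n,boxes in [('top',dict(meter=(305,175,400,240),charger=(145,200,212,262),block=(245,205,280,270))),('scene',dict(meter=(150,195,250,255),charger=(355,190,435,250),block=(280,165,325,240)))]:
    z=np.load(n+'0.npz');ci={k:z[k] for k in ['cx','cy','fov_y','origin','rotation']};P=pts(ci,z['d'].astype(float));p=z['p']
    hsv=cv2.cvtColor(p,cv2.COLOR_RGB2HSV)
    print(n)
    for k,(a,b,c,d) in boxes.items():
        M=np.zeros(p.shape[:2],bool);M[b:d,a:c]=1;M&=z['d']>0
        Z=P[...,2]
        h=np.histogram(Z[M],bins=np.arange(-.01,.14,.005))
        print(k,[(int(round(e*1000)),int(x)) for x,e in zip(*h) if x>8])
        for lo,hi in dict(meter=[(.05,.063),(.063,.075)],charger=[(.036,.048),(.024,.036)],block=[(.05,.06),(.1,.13)])[k]:
            m=M&(Z>lo)&(Z<hi)
            if m.sum()>5: print('  ',lo,hi,rect(P,m),np.round(np.median(P[m],0),4))
    H,S,V=[hsv[...,i].astype(int) for i in range(3)]
    a,b,c,d=boxes['block'];M=np.zeros(p.shape[:2],bool);M[b:d,a:c]=1
    for nm,m in [('red',M&((H<8)|(H>172))&(S>150)&(V>90)),('blue',M&(H>100)&(H<130)&(S>120)&(V>60))]:
        Z=P[...,2];mm=m&(Z>.1);print(nm,m.sum(),mm.sum(),np.round(np.median(P[mm],0),4) if mm.sum() else '', np.argwhere(mm).mean(0))
    a,b,c,d=boxes['meter'];M=np.zeros(p.shape[:2],bool);M[b:d,a:c]=1
    yel=M&(H>18)&(H<35)&(S>120)&(V>100);yy=yel&(P[...,2]>.055);print('yellow',rect(P,yy),np.median(P[yy],0))
    if n=='top': cv2.imwrite('pics/topcrop.png',cv2.resize(cv2.cvtColor(p[180:270,140:400],cv2.COLOR_RGB2BGR),None,fx=3,fy=3,interpolation=cv2.INTER_CUBIC))
```

```text
top
meter [(-5, 1093), (0, 1864), (5, 165), (10, 129), (15, 18), (20, 18), (25, 90), (30, 55), (35, 28), (40, 72), (45, 55), (50, 215), (55, 1557), (60, 466), (65, 301), (70, 13)]
   0.05 0.063 (array([ 540.6, -255.6]), array([ 96.4, 206.2]), 6.6, 2126) [ 0.5369 -0.2379  0.0579]
   0.063 0.075 (array([ 528.6, -250.6]), array([ 70. , 160.7]), 6.4, 426) [ 0.5442 -0.2854  0.0663]
charger [(-10, 12), (-5, 904), (0, 1302), (5, 62), (10, 62), (15, 44), (20, 41), (25, 291), (30, 303), (35, 283), (40, 778), (45, 60)]
   0.036 0.048 (array([515.1, 233. ]), array([101.4, 125.6]), 14.2, 1101) [0.5133 0.2337 0.0415]
   0.024 0.036 (array([514.8, 230.9]), array([ 99.4, 121.7]), 14.4, 629) [0.5158 0.2326 0.0301]
block [(-5, 558), (0, 946), (5, 41), (45, 9), (50, 319), (55, 222), (60, 9), (110, 27), (115, 35), (125, 10)]
   0.05 0.06 (array([476.6,   3.1]), array([ 40.1, 120.7]), 78.6, 541) [0.4749 0.0031 0.0547]
   0.1 0.13 (array([476.2,   3.4]), array([16.6, 76.5]), 78.4, 90) [0.4539 0.0025 0.1154]
red 40 36 [0.4465 0.008  0.115 ] [245.5 258.5]
blue 14 14 [ 0.5006 -0.0052  0.1155] [223.92857143 
[... 826 characters left out ...]
ck [(-5, 482), (0, 1742), (5, 274), (10, 25), (15, 14), (20, 20), (25, 21), (30, 17), (35, 20), (40, 24), (45, 15), (50, 175), (55, 279), (60, 22), (65, 15), (70, 16), (75, 10), (80, 15), (85, 15), (90, 16), (95, 16), (100, 17), (105, 15), (110, 27), (115, 41), (120, 15), (125, 12)]
   0.05 0.06 (array([478.1,   2.7]), array([ 40.2, 126.1]), 79.0, 454) [0.4925 0.0011 0.0557]
   0.1 0.13 (array([477.3,   2.8]), array([17.9, 80.9]), 79.2, 127) [0.5038 0.0022 0.1155]
red 71 28 [0.4539 0.0071 0.1146] [180.         306.46428571]
blue 118 48 [ 0.5131 -0.0043  0.1135] [200.02083333 302.35416667]
yellow (array([ 797.8, -136.1]), array([721.1, 193.7]), 27.7, 393) [ 0.54657943 -0.28680002  0.06771739]
```

View pics/topcrop.png

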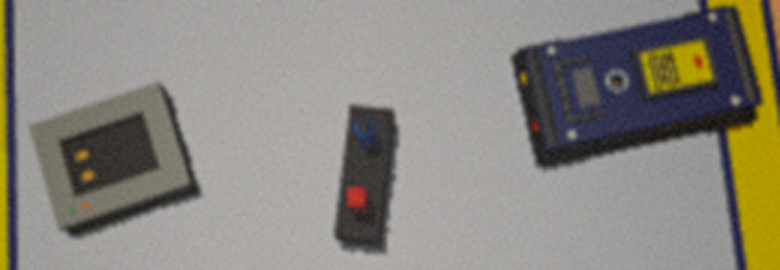

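The crop shows the bay's long side roughly along world y, and the pin handle roughly square to the block. The heights (58, 66, 42 and 115 mm) and the 60 mm socket spacing check out. Next I go above the meter for a close look.

move_arm([
  [-427,286,-10,0.49,-1],
  [-427,286,-10,0.49,-1],
  [-427,286,-10,0.49,-1],
  [-427,286,-10,0.49,-1],
  [-427,286,-10,0.49,-1],
  [-427,286,-10,0.49,-1],
  [-427,286,-10,0.49,-1],
  [-427,286,-10,0.49,-1],
  [-427,286,-10,0.49,-1],
  [-427,286,-10,0.49,-1],
  [-427,286,-10,0.49,-1],
  [-427,286,-10,0.49,-1],
])

```text
t: 1.15
eef_pos: [0.5074, -0.2653, 0.241]
tcp_rot: [[-0.98, 0.198, 0.0], [0.198, 0.98, 0.0], [-0.0, 0.0, -1.0]]
contact_force: [1.0, -1.1, -0.4]
gripper_width: 0.997
```

```bash
cat >> h.py <<'E'
def look(name,n=3,cam='wrist'):
    for _ in range(n-1): capture(cam)
    s=state();ci=camera_info(cam);p,d=capture(cam);save(name,p)
    np.savez(name+'.npz',p=p,d=d,**{k:np.array(v) for k,v in ci.items()});print('tcp',np.round(s['eef_pos'],4),'q',np.round(s['joints'],2),'F',np.round(s['contact_force'],1))
    return ci,p,d,pts(ci,d.astype(float))
E
python3 - <<'E'
from h import *
ci,p,d,P=look('m1')
E
```

```text
tcp [ 0.5097 -0.2633  0.2406] q [-0.14  0.19 -0.2  -0.   -1.18 -1.63] F [-0.4 -0.8  0.5]
```

View pics/m1.png

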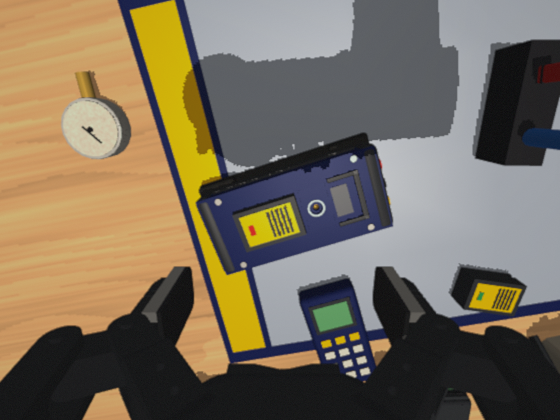

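The wrist view shows the ring at (317,208), yellow pack top at (269,223), screws at (217,202), (354,158), (371,227), (242,265), and the tool block on the right at (520,100).

```bash
cat >> h.py <<'E'
def load(n):
    z=np.load(n+'.npz');ci={k:z[k] for k in ['cx','cy','fov_y','origin','rotation']};return ci,z['p'],z['d'],pts(ci,z['d'].astype(float))
def blobs(m,amin=5):
    k,l,s,c=cv2.connectedComponentsWithStats(m.astype(np.uint8));return [(c[i],s[i]) for i in range(1,k) if s[i][4]>=amin]
E
python3 - <<'E'
from h import *
ci,p,d,P=load('m1');hsv=cv2.cvtColor(p,cv2.COLOR_RGB2HSV).astype(int)
M=np.zeros(d.shape,bool);M[130:280,190:400]=1
w=M&(hsv[...,1]<70)&(hsv[...,2]>130)&(P[...,2]>.05)
for c,s in blobs(w,6): print(np.round(c,1),s.tolist(),np.round(onz(ci,*c,.058)*1000,1),np.round(1000*P[int(c[1]),int(c[0])],1))
y=M&(hsv[...,0]>18)&(hsv[...,0]<35)&(hsv[...,1]>120)&(P[...,2]>.05)
for c,s in blobs(y,200):
    print('yel',c,s[4],np.round(onz(ci,*c,.066)*1000,1),np.median(P[y][:,2]))
    v,u=np.nonzero(y); q=np.array([onz(ci,a,b,.066)[:2]*1000 for a,b in zip(u,v)],np.float32);print(cv2.minAreaRect(q))
m=M&(P[...,2]>.0545)&(P[...,2]<.0615);print(cv2.minAreaRect((P[m][:,:2]*1000).astype(np.float32)),np.median(P[m][:,2]))
E
```

```text
[353.2 158.5] [350, 155, 8, 8, 45] [ 493.5 -185.1   58. ] [ 492.7 -185.4   58.9]
[217.6 201.5] [215, 199, 7, 6, 33] [ 511.5 -336.5   58. ] [ 510.4 -336.6   59.8]
[316. 208.] [307, 200, 19, 17, 133] [ 539.6 -232.1   58. ] [ 543.5 -231.5   46.2]
[370.6 226.6] [368, 224, 6, 6, 30] [ 573.  -175.4   58. ] [ 571.6 -176.3   59.2]
[243.2 264.4] [241, 262, 6, 6, 26] [ 591.4 -326.8   58. ] [ 589.9 -326.3   59.9]
yel [268.46938776 224.65102041] 1470 [ 545.8 -286.5   66. ] 0.06710508823727593
((550.2432250976562, -282.8622131347656), (210.8112335205078, 144.2526397705078), 58.778079986572266)
((541.1519165039062, -256.2102966308594), (95.80537414550781, 204.1423797607422), 6.777769565582275) 0.05869177336568426
```

move_arm([
  [120,240,0,0,-1],
  [120,240,0,0,-1],
  [120,240,0,0,-1],
  [120,240,0,0,-1],
  [120,240,0,0,-1],
  [120,240,0,0,-1],
  [120,240,0,0,-1],
  [120,240,0,0,-1],
  [120,240,0,0,-1],
  [120,240,0,0,-1],
])

```text
t: 2.13
eef_pos: [0.4363, -0.0089, 0.2409]
tcp_rot: [[-0.98, 0.198, -0.0], [0.198, 0.98, -0.0], [-0.0, -0.0, -1.0]]
contact_force: [-0.1, 0.8, -0.0]
gripper_width: 1.0
```

Everything agrees: the hole is at (539.5, −232.1), the pack at (545.9, −286) and the meter's y axis at 96.8°. Next I look at the pin.

Run:
```python
from h import *
ci,p,d,P=look('p1');hsv=cv2.cvtColor(p,cv2.COLOR_RGB2HSV).astype(int)
red=((hsv[...,0]<8)|(hsv[...,0]>172))&(hsv[...,1]>130)&(hsv[...,2]>60)
t=red&(P[...,2]>.108)&(P[...,2]<.122)
for c,s in blobs(red,100): print('red',c,s)
for c,s in blobs(t,30): 
    print(c,s,np.round(onz(ci,*c,.115)*1000,1))
    v,u=np.nonzero(t); print('topz',np.median(P[t][:,2]),cv2.minAreaRect((np.array([onz(ci,a,b,.115)[:2] for a,b in zip(u,v)])*1000).astype(np.float32)))
m=(P[...,2]>.05)&(P[...,2]<.06)
for c,s in blobs(m,500):
    k=np.zeros_like(m);k[s[1]:s[1]+s[3],s[0]:s[0]+s[2]]=1;k&=m;print('block',s,cv2.minAreaRect((P[k][:,:2]*1000).astype(np.float32)),np.median(P[k][:,2]))
```

```text
tcp [ 0.4365 -0.0093  0.2407] q [ 0.43 -0.05 -0.47  0.   -1.16 -2.21] F [ 0.7  0.7 -0.3]
red [302.64516129 194.01935484] [295 188  17  12 155]
red [305.22077922 209.52922078] [296 200  19  20 308]
[304.92334495 209.20209059] [296 200  19  19 287] [447.    8.9 115. ]
topz 0.11548364279567941 ((446.987060546875, 8.888318061828613), (15.734562873840332, 15.963388442993164), 87.00904083251953)
block [ 283  165   38  103 2647] ((476.8705749511719, 2.951824188232422), (40.14949035644531, 121.02661895751953), 78.748779296875) 0.05557546512333378
block [  11  248  163   90 4810] ((530.8153076171875, -256.449951171875), (76.862548828125, 205.22430419921875), 6.9295525550842285) 0.05861598487081565
```

View pics/p1.png

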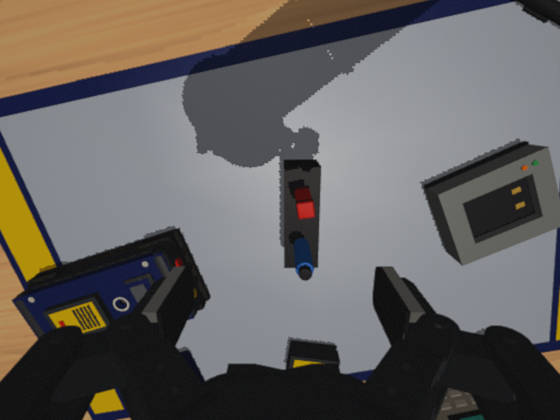

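Pin handle (305,209) → (447.0, 8.9), faces at 87°. The socket from the block's geometry, (447.5, 8.8), agrees. Descend and grip.

move_arm([
  [-6.7,19.9,20,-0.147,-1],
  [-6.7,19.9,40,-0.147,-1],
  [-6.7,19.9,75,-0.147,-1],
  [-6.7,19.9,110,-0.147,-1],
  [-6.7,19.9,140,-0.147,-1],
  [-6.7,19.9,160,-0.147,-1],
  [-6.7,19.9,165,-0.147,-1],
  [-6.7,19.9,165,-0.147,-1],
  [-6.7,19.9,165,-0.147,1],
  [-6.7,19.9,165,-0.147,1],
  [-6.7,19.9,165,-0.147,1],
  [-6.7,19.9,165,-0.147,1],
])

```text
t: 3.28
eef_pos: [0.4477, 0.0102, 0.077]
tcp_rot: [[-0.999, 0.052, 0.002], [0.052, 0.999, 0.001], [-0.002, 0.001, -1.0]]
contact_force: [0.6, 0.4, -0.8]
gripper_width: 0.454
```

move_arm([
  [0,0,0,0,1],
  [0,0,0,0,1],
  [0,0,0,0,1],
  [0,0,0,0,1],
])

```text
t: 3.62
eef_pos: [0.4473, 0.0101, 0.0764]
tcp_rot: [[-0.999, 0.052, 0.001], [0.052, 0.999, 0.0], [-0.001, 0.0, -1.0]]
contact_force: [-0.8, 0.2, 6.9]
gripper_width: 0.181
```

move_arm([
  [0,0,-20,0,1],
  [0,0,-50,0,1],
  [0,0,-90,0,1],
  [0,0,-125,0,1],
  [0,0,-140,0,1],
  [-20,-40,-140,0,1],
  [-35,-75,-140,-0.08,1],
  [-52,-115,-140,-0.17,1],
  [-70,-155,-140,-0.17,1],
  [-87,-195,-140,-0.17,1],
  [-100,-225,-140,-0.17,1],
  [-104.7,-237.2,-140,-0.17,1],
])

```text
t: 4.62
eef_pos: [0.54, -0.2364, 0.2148]
tcp_rot: [[-0.993, -0.115, -0.001], [-0.115, 0.993, -0.001], [0.001, -0.0, -1.0]]
contact_force: [0.8, -0.4, 0.2]
gripper_width: 0.18
```

Run:
```python
from h import *
ci,p,d,P=look('h1',4)
cv2.imwrite('pics/h1c.png',cv2.resize(cv2.cvtColor(p[120:420,120:440],cv2.COLOR_RGB2BGR),None,fx=2,fy=2))
```

```text
tcp [ 0.5387 -0.2333  0.2148] q [-0.08  0.23 -0.21 -0.   -1.13 -1.38] F [-0.4  0.2 -1.1]
```

View pics/h1c.png

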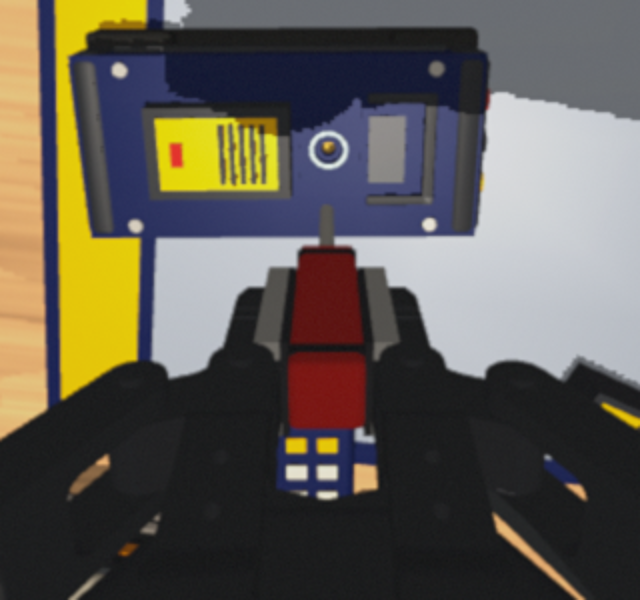

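The crop shows the pin tip at full-image (283,223) and the ring at (284,195). Now I compute the tip position against the hole.

```bash
cat >> h.py <<'E'
def tipinfo(ci,p,d,P,rows,c0=283,w=14,zmin=.09):
    out=[]
    for r in rows:
        cs=[c for c in range(c0-w,c0+w) if d[r,c]>0 and P[r,c,2]>zmin]
        if cs:
            m=np.mean(cs);print(r,cs[0],cs[-1],np.round(1000*np.median(P[r,cs],0),1))
E
python3 - <<'E'
from h import *
ci,p,d,P=load('h1')
tipinfo(ci,p,d,P,range(216,248,2))
for z in (.1434,.145,.142): print(np.round(onz(ci,283.3,222,z)*1000,1))
hsv=cv2.cvtColor(p,cv2.COLOR_RGB2HSV).astype(int)
M=np.zeros(d.shape,bool);M[180:210,265:305]=1
w=M&(hsv[...,1]<90)&(hsv[...,2]>120)
v,u=np.nonzero(w);(e,a,t)=cv2.fitEllipse(np.c_[u,v].astype(np.float32));print(e,a,np.round(onz(ci,*e,.058)*1000,1))
E
```

```text
222 281 284 [ 536.9 -233.6  146.3]
224 280 285 [ 536.9 -233.6  150.5]
226 280 285 [ 536.9 -233.6  155.1]
228 279 286 [ 537.4 -233.6  157.5]
230 279 286 [ 537.  -233.6  162.2]
232 279 286 [ 537.3 -233.6  165.6]
234 279 286 [ 536.8 -233.6  170.1]
236 279 286 [ 537.2 -233.6  172.9]
238 279 286 [ 536.9 -233.6  176.5]
240 279 286 [ 537.  -233.6  179.6]
242 272 293 [ 531.3 -234.2  196. ]
244 269 296 [ 531.1 -234.2  199. ]
246 269 296 [ 531.2 -234.2  201.5]
[ 538.  -232.9  143.4]
[ 537.4 -232.9  145. ]
[ 538.5 -232.8  142. ]
(291.0015563964844, 194.107177734375) (23.54744529724121, 32.61180114746094) [ 538.1 -225.    58. ]
```

Run:
```python
from h import *
ci,p,d,P=load('h1')
hsv=cv2.cvtColor(p,cv2.COLOR_RGB2HSV).astype(int)
M=np.zeros(d.shape,bool);M[180:210,270:298]=1
w=M&(hsv[...,1]<110)&(hsv[...,2]>110)
for c,s in blobs(w,10): 
    e=(s[0]+(s[2]-1)/2,s[1]+(s[3]-1)/2);print(c,s,np.round(onz(ci,*c,.058)*1000,1),np.round(onz(ci,*e,.058)*1000,1))
print(np.round(onz(ci,284,195,.058)*1000,1))
print(state()['tcp_rot'].round(4).tolist(),state()['eef_pos'])
```

```text
[284.15616046 195.66905444] [270 180  28  30 698] [ 540.5 -231.6   58. ] [ 539.3 -232.4   58. ]
[ 539.8 -231.8   58. ]
[[-0.9932, -0.1163, -0.0013], [-0.1163, 0.9932, 0.0005], [0.0012, 0.0006, -1.0]] [ 0.53860368 -0.23245248  0.21517504]
```

move_arm([
  [0,0.3,30,0,1],
  [0,0.3,60,0,1],
  [0,0.3,70,0,1],
  [0,0.3,70,0,1],
  [0,0.3,70,0,1],
  [0,0.3,70,0,1],
  [0,0.3,70,0,1],
  [0,0.3,70,0,1],
])

```text
t: 5.48
eef_pos: [0.5399, -0.2321, 0.1474]
tcp_rot: [[-0.993, -0.118, 0.002], [-0.118, 0.993, -0.0], [-0.002, -0.001, -1.0]]
contact_force: [0.0, -0.4, 0.1]
gripper_width: 0.181
```

Run:
```python
from h import *
ci,p,d,P=look('h2',2)
tipinfo(ci,p,d,P,range(214,242,2),zmin=.068)
cv2.imwrite('pics/h2c.png',cv2.resize(cv2.cvtColor(p[180:280,233:333],cv2.COLOR_RGB2BGR),None,fx=6,fy=6,interpolation=cv2.INTER_NEAREST))
print(state()['eef_pos'])
```

```text
tcp [ 0.5397 -0.2321  0.1471] q [-0.07  0.28 -0.3   0.   -0.98 -1.38] F [-0.8  1.  -0.6]
222 281 284 [ 538.1 -232.5   79.4]
224 280 285 [ 538.2 -232.5   83.4]
226 280 285 [ 538.  -232.4   87.4]
228 279 286 [ 538.4 -232.5   90.8]
230 279 286 [ 538.6 -232.5   94.1]
232 279 286 [ 538.4 -232.4   98.3]
234 279 286 [ 538.1 -232.4  102. ]
236 279 286 [ 538.5 -232.4  104.6]
238 279 286 [ 538.3 -232.4  108.9]
240 279 286 [ 538.3 -232.4  111.3]
[ 0.53949278 -0.23215452  0.14683578]
```

View pics/h2c.png

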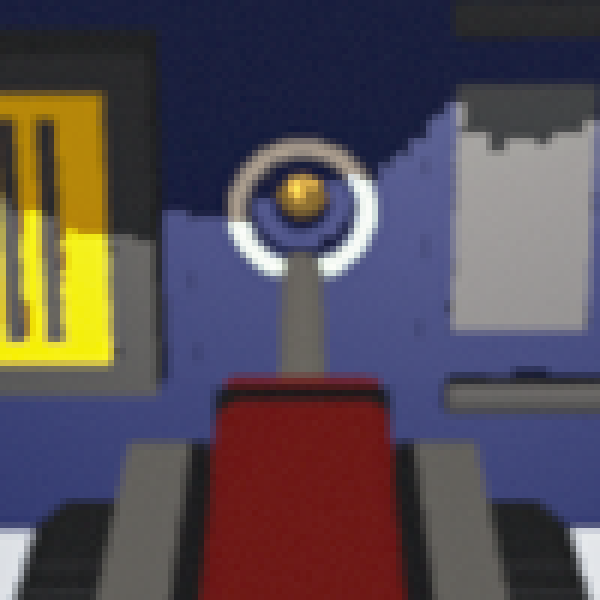

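Run:
```python
from h import *
ci,p,d,P=load('h2')
print(np.round(onz(ci,282.8,213.9,.058)*1000,1), [np.round(onz(ci,282.5,r,.0755)*1000,1) for r in (221,221.5,222.)])
# plane point from depth
print(np.round(P[200:230:4,300]*1000,1))
```

```text
[ 539.  -232.1   58. ] [array([ 538.7, -232.4,   75.5]), array([ 539.1, -232.3,   75.5]), array([ 539.5, -232.3,   75.5])]
[[ 525.7 -220.3   59.2]
 [ 528.7 -219.9   59.9]
 [ 532.5 -219.3   58. ]
 [ 535.7 -218.9   58.4]
 [ 538.8 -218.5   58.9]
 [ 542.1 -218.    58.9]
 [ 545.1 -217.7   59.8]
 [ 548.7 -217.2   59.3]]
```

In the same camera the pin axis is at about (540.7, −232.4) and the ring at about (539.1, −232.1), so I shift by −1.5 mm in x. Then I go down to just at the recess.

move_arm([
  [1.4,0.4,0,0,1],
  [1.4,0.4,5,0,1],
  [1.4,0.4,12,0,1],
  [1.4,0.4,16,0,1],
  [1.4,0.4,18,0,1],
  [1.4,0.4,18,0,1],
  [1.4,0.4,18,0,1],
])

```text
t: 6.17
eef_pos: [0.5376, -0.2319, 0.1275]
tcp_rot: [[-0.993, -0.118, -0.001], [-0.118, 0.993, -0.0], [0.001, 0.0, -1.0]]
contact_force: [0.2, 0.6, -0.3]
gripper_width: 0.182
```

move_arm([
  [0,0,0.5,0,1],
  [0,0,1,0,1],
  [0,0,1.5,0,1],
  [0,0,2,0,1],
  [0,0,2.5,0,1],
  [0,0,2.5,0,1],
  [0,0,2.5,0,1],
  [0,0,2.5,0,1],
])

```text
t: 6.83
eef_pos: [0.5377, -0.2319, 0.1255]
tcp_rot: [[-0.993, -0.118, 0.0], [-0.118, 0.993, -0.0], [-0.0, -0.0, -1.0]]
contact_force: [0.6, -1.2, -0.4]
gripper_width: 0.181
```

Run:
```python
from h import *
ci,p,d,P=look('h3',2)
tipinfo(ci,p,d,P,range(214,242,4),zmin=.060)
s=state();print(s['eef_pos'],s['contact_force'],s['torque'])
cv2.imwrite('pics/h3c.png',cv2.resize(cv2.cvtColor(p[180:280,233:333],cv2.COLOR_RGB2BGR),None,fx=6,fy=6,interpolation=cv2.INTER_NEAREST))
```

```text
tcp [ 0.5377 -0.2319  0.1254] q [-0.07  0.3  -0.33  0.   -0.94 -1.38] F [ 0.4  0.  -0.7]
218 275 276 [ 532.3 -237.6   60.9]
226 280 285 [ 536.2 -232.1   65. ]
230 279 286 [ 536.2 -232.1   72.4]
234 279 286 [ 536.1 -232.2   80.1]
238 279 286 [ 536.  -232.2   87.4]
[ 0.53766546 -0.23186422  0.12542454] [-0.1380662  -0.30460542 -1.11340867] [ 0.02603743  0.0137699  -0.03906188]
```

View pics/h3c.png

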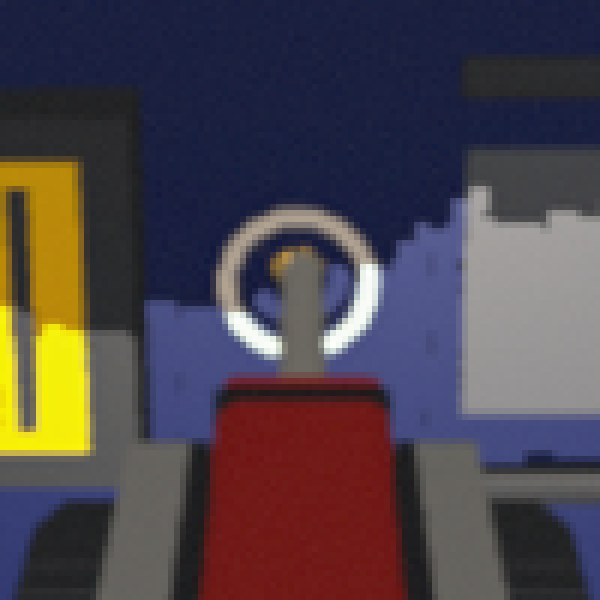

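Run:
```python
from h import *
ci,p,d,P=load('h3')
print(np.round(onz(ci,282.4,226.6,.058)*1000,1), [np.round(onz(ci,282.8,221,z)*1000,1) for z in (.054,.0557)],np.round(ci['origin'],4))
```

```text
[ 539.3 -231.9   58. ] [array([ 536.4, -231.9,   54. ]), array([ 535.8, -232. ,   55.7])] [ 0.4603 -0.2408  0.2688]
```

Run:
```python
from h import *
for n,c in (('h1',(283,194)),('h2',(283,212)),('m1',(316,208))):
    ci,p,d,P=load(n);u,v=c
    print(n);
    for r in range(v-4,v+5): print(r,np.round(1000*P[r,u-4:u+5,2]).astype(int),p[r,u].tolist())
```

```text
h1
190 [45 55 57 56 56 57 55 56 56] [102, 94, 108]
191 [56 55 56 44 45 45 46 56 55] [212, 174, 88]
192 [55 56 45 46 46 46 46 45 56] [234, 197, 77]
193 [56 56 46 46 45 46 45 45 55] [232, 196, 75]
194 [56 56 47 46 45 46 46 45 56] [176, 144, 58]
195 [56 57 52 45 46 46 47 53 56] [118, 93, 43]
196 [55 57 57 53 53 53 55 56 57] [71, 56, 42]
197 [56 56 55 56 56 55 56 56 56] [41, 42, 73]
198 [56 57 57 56 57 56 57 56 56] [67, 71, 112]
h2
208 [56 57 57 57 55 56 57 57 56] [59, 50, 62]
209 [56 57 56 45 46 56 56 56 57] [168, 134, 72]
210 [57 46 46 46 46 46 46 55 56] [219, 173, 75]
211 [46 46 46 46 44 46 45 46 56] [221, 176, 70]
212 [44 45 45 45 45 46 45 44 56] [216, 171, 70]
213 [45 45 46 46 46 46 45 45 56] [173, 137, 59]
214 [53 46 47 47 45 45 47 51 56] [144, 114, 51]
215 [54 52 51 45 47 52 52 54 55] [114, 91, 50]
216 [55 54 52 54 53 54 55 55 55] [64, 52, 48]
m1
204 [56 56 45 46 46 55 57 58 57] [137, 112, 81]
205 [57 45 44 46 45 45 54 57 56] [133, 106, 51]
206 [57 47 45 46 46 46 52 55 55] [149, 118, 48]
207 [56 45 45 45 46 44 53 57 56] [127, 100, 40]
208 [56 51 45 44 46 52 55 56 56] [86, 68, 32]
209 [57 56 54 53 54 54 56 56 56] [46, 40, 38]
210 [ 56  55  56  55 384  56  56  56  57] [34, 38, 67]
211 [55 57 56 56 56 56 56 55 59] [53, 57, 95]
212 [58 57 56 56 56 55 58 57 59] [52, 54, 89]
```

move_arm([
  [-0.9,0,0,0,1],
  [-0.9,0,0,0,1],
  [-0.9,0,0.5,0,1],
  [-0.9,0,1,0,1],
  [-0.9,0,1.5,0,1],
  [-0.9,0,2,0,1],
  [-0.9,0,2,0,1],
  [-0.9,0,2,0,1],
])

```text
t: 7.6
eef_pos: [0.5385, -0.2318, 0.1233]
tcp_rot: [[-0.993, -0.117, -0.0], [-0.117, 0.993, 0.0], [0.0, 0.0, -1.0]]
contact_force: [-0.2, 0.2, -0.1]
gripper_width: 0.178
```

In the hole with no force. Depth on the gold spot suggests a plate at z≈45, and I'll feel for it from here.

move_arm([
  [0,0,1,0,1],
  [0,0,2,0,1],
  [0,0,3,0,1],
  [0,0,4,0,1],
  [0,0,5,0,1],
  [0,0,5,0,1],
  [0,0,5,0,1],
  [0,0,5,0,1],
])

```text
t: 8.27
eef_pos: [0.5385, -0.2318, 0.1184]
tcp_rot: [[-0.993, -0.118, -0.0], [-0.118, 0.993, -0.0], [0.0, -0.0, -1.0]]
contact_force: [1.2, -0.3, -0.5]
gripper_width: 0.182
```

move_arm([
  [0,0,0.3,0,1],
  [0,0,0.6,0,1],
  [0,0,1,0,1],
  [0,0,1,0,1],
  [0,0,1,0,1],
])

```text
t: 8.68
eef_pos: [0.5385, -0.2318, 0.1174]
tcp_rot: [[-0.993, -0.118, -0.0], [-0.118, 0.993, -0.0], [0.0, -0.0, -1.0]]
contact_force: [-0.6, -0.8, -0.2]
gripper_width: 0.178
```

move_arm([
  [0,0,0.3,0,1],
  [0,0,0.6,0,1],
  [0,0,1,0,1],
  [0,0,1,0,1],
  [0,0,1,0,1],
])

```text
t: 9.1
eef_pos: [0.5385, -0.2318, 0.1164]
tcp_rot: [[-0.993, -0.118, -0.0], [-0.118, 0.993, -0.0], [0.0, -0.0, -1.0]]
contact_force: [-0.2, -0.1, -0.3]
gripper_width: 0.179
```

move_arm([
  [0,0,0.3,0,1],
  [0,0,0.6,0,1],
  [0,0,1,0,1],
  [0,0,1,0,1],
  [0,0,1,0,1],
])

```text
t: 9.52
eef_pos: [0.5387, -0.2318, 0.1157]
tcp_rot: [[-0.993, -0.118, 0.0], [-0.118, 0.993, -0.0], [-0.0, -0.0, -1.0]]
contact_force: [-0.3, 0.5, 2.9]
gripper_width: 0.182
```

move_arm([
  [0,0,0.3,0,1],
  [0,0,0.6,0,1],
  [0,0,1,0,1],
  [0,0,1,0,1],
  [0,0,1,0,1],
])

```text
t: 9.93
eef_pos: [0.5387, -0.2318, 0.1147]
tcp_rot: [[-0.993, -0.118, 0.0], [-0.118, 0.993, -0.0], [-0.0, -0.0, -1.0]]
contact_force: [-0.7, 1.3, 5.9]
gripper_width: 0.181
```

```bash
cat > pk.py <<'E'
from h import *
s=state();ci=camera_info('wrist');p,d=capture('wrist');P=pts(ci,d.astype(float))
hsv=cv2.cvtColor(p,cv2.COLOR_RGB2HSV).astype(int)
y=(hsv[...,0]>18)&(hsv[...,0]<35)&(hsv[...,1]>120)&(P[...,2]>.05)&(abs(P[...,0]-.546)<.04)&(abs(P[...,1]+.286)<.05)
print('F',np.round(s['contact_force'],2),'z',np.round(s['eef_pos'],4),'pack top',np.median(P[y][:,2]),y.sum())
E
python3 pk.py
```

```text
F [-0.71  1.27  5.93] z [ 0.5387 -0.2318  0.1147] pack top 0.06811988019058496 4000
```

move_arm([
  [0,0,0.25,0,1],
  [0,0,0.5,0,1],
  [0,0,0.5,0,1],
  [0,0,0.5,0,1],
])

```text
t: 10.32
eef_pos: [0.5388, -0.2318, 0.1143]
tcp_rot: [[-0.993, -0.118, 0.001], [-0.118, 0.993, -0.0], [-0.001, -0.0, -1.0]]
contact_force: [-1.5, 0.8, 6.0]
gripper_width: 0.18
```

```bash
python3 pk.py
```

```text
F [-1.49  0.82  6.  ] z [ 0.5388 -0.2318  0.1143] pack top 0.06809832280644905 4010
```

move_arm([
  [0,0,0.25,0,1],
  [0,0,0.5,0,1],
  [0,0,0.5,0,1],
  [0,0,0.5,0,1],
])

```text
t: 10.7
eef_pos: [0.5388, -0.2318, 0.1138]
tcp_rot: [[-0.993, -0.118, 0.001], [-0.118, 0.993, -0.0], [-0.001, -0.0, -1.0]]
contact_force: [-2.1, 1.6, 7.0]
gripper_width: 0.181
```

```bash
python3 pk.py
```

```text
F [-2.12  1.61  6.99] z [ 0.5388 -0.2318  0.1138] pack top 0.06822531395230663 4029
```

move_arm([
  [0.3,0,0.25,0,1],
  [0.3,0,0.5,0,1],
  [0.3,0,0.5,0,1],
  [0.3,0,0.5,0,1],
])

```text
t: 11.08
eef_pos: [0.5387, -0.2318, 0.1135]
tcp_rot: [[-0.993, -0.118, 0.001], [-0.118, 0.993, -0.0], [-0.001, -0.0, -1.0]]
contact_force: [-1.5, 1.5, 8.0]
gripper_width: 0.182
```

```bash
python3 pk.py
```

```text
F [-1.45  1.55  7.98] z [ 0.5387 -0.2318  0.1135] pack top 0.06826121995956463 4038
```

move_arm([
  [0,0,0.2,0,1],
  [0,0,0.4,0,1],
  [0,0,0.4,0,1],
  [0,0,0.4,0,1],
])

```text
t: 11.47
eef_pos: [0.5387, -0.2319, 0.1131]
tcp_rot: [[-0.993, -0.118, 0.001], [-0.118, 0.993, -0.0], [-0.001, -0.0, -1.0]]
contact_force: [-1.2, 2.9, 7.0]
gripper_width: 0.178
```

```bash
python3 pk.py
```

```text
F [-1.19  2.85  7.02] z [ 0.5387 -0.2319  0.1131] pack top 0.06840419901302242 4055
```

move_arm([
  [0,0,0.2,0,1],
  [0,0,0.4,0,1],
  [0,0,0.4,0,1],
  [0,0,0.4,0,1],
])

```text
t: 11.85
eef_pos: [0.5387, -0.2318, 0.1126]
tcp_rot: [[-0.993, -0.118, 0.001], [-0.118, 0.993, -0.0], [-0.001, -0.0, -1.0]]
contact_force: [-0.7, 0.5, 5.6]
gripper_width: 0.177
```

```bash
python3 pk.py
```

```text
F [-0.68  0.46  5.65] z [ 0.5387 -0.2318  0.1126] pack top 0.07913415822621134 4419
```

The catch gave: the pack's top went from 68 to 79 mm and peak force was about 8 N. Withdraw and go back over the socket.

move_arm([
  [0,0,-5,0,1],
  [0,0,-25,0,1],
  [0,0,-60,0,1],
  [0,0,-95,0,1],
  [10,40,-105,0.08,1],
  [20,80,-105,0.17,1],
  [30,120,-105,0.17,1],
  [40,160,-105,0.17,1],
  [50,200,-105,0.17,1],
  [60,240,-105,0.17,1],
  [62.2,251,-105,0.17,1],
  [62.2,251,-105,0.17,1],
])

```text
t: 12.9
eef_pos: [0.4459, 0.0125, 0.2174]
tcp_rot: [[-0.999, 0.048, 0.001], [0.048, 0.999, 0.001], [-0.001, 0.001, -1.0]]
contact_force: [0.5, 0.4, -0.2]
gripper_width: 0.179
```

move_arm([
  [0,0,0,0,1],
  [0,0,0,0,1],
  [0,0,0,0,1],
])

```text
t: 13.15
eef_pos: [0.4471, 0.0094, 0.2169]
tcp_rot: [[-0.999, 0.053, -0.001], [0.053, 0.999, -0.0], [0.001, -0.0, -1.0]]
contact_force: [-0.5, -0.5, -0.7]
gripper_width: 0.177
```

Run:
```python
from h import *
ci,p,d,P=look('s1',1)
tipinfo(ci,p,d,P,range(216,244,4),zmin=.12)
print(state()['eef_pos'],state()['tcp_rot'][:,1])
m=(P[...,2]>.05)&(P[...,2]<.06)&(abs(P[...,1])<.08)
k=m;print('block',k.sum(),cv2.minAreaRect((P[k][:,:2]*1000).astype(np.float32)))
cv2.imwrite('pics/s1c.png',cv2.resize(cv2.cvtColor(p[120:320,183:383],cv2.COLOR_RGB2BGR),None,fx=3,fy=3,interpolation=cv2.INTER_NEAREST))
```

```text
tcp [0.4471 0.0094 0.2169] q [ 0.46 -0.01 -0.49  0.   -1.1  -2.09] F [-0.5 -0.5 -0.7]
224 280 285 [445.3   9.3 153.1]
228 279 285 [445.4   9.  160.7]
232 279 286 [445.5   9.3 168.1]
236 279 286 [445.7   9.3 174.7]
240 279 286 [445.2   9.4 182.3]
[0.447105   0.00927535 0.21682417] [ 5.38363262e-02  9.98549712e-01 -3.50917063e-04]
block 2979 ((466.72943115234375, 4.920722961425781), (40.06502914428711, 99.75904846191406), 78.73178100585938)
```

View pics/s1c.png

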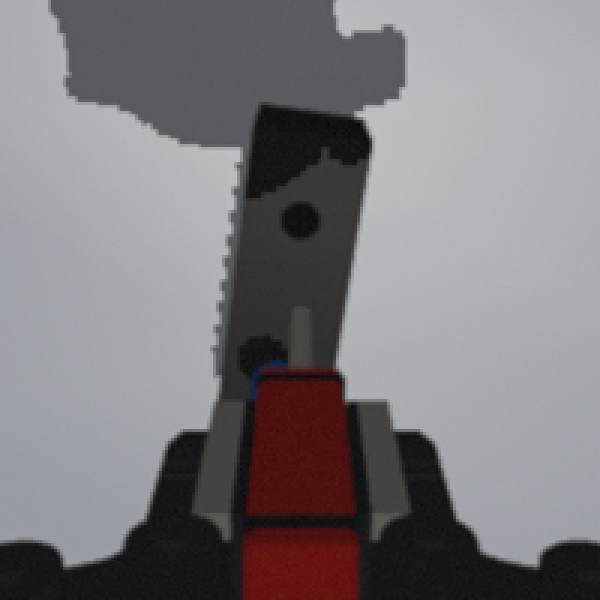

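Socket mouth at full-image (282.7,193), pin tip at (283,222).

Run:
```python
from h import *
ci,p,d,P=load('s1')
print(np.round(onz(ci,282.7,193,.055)*1000,1))
```

```text
[447.8   9.1  55. ]
```

move_arm([
  [0,0,30,0,1],
  [0,0,65,0,1],
  [0,0,95,0,1],
  [0,0,115,0,1],
  [0,0,128,0,1],
  [0,0,135,0,1],
  [0,0,138,0,1],
  [0,0,139,0,1],
  [0,0,139,0,1],
  [0,0,139,0,1],
])

```text
t: 14.03
eef_pos: [0.4476, 0.0103, 0.0789]
tcp_rot: [[-0.999, 0.052, 0.001], [0.052, 0.999, 0.001], [-0.001, 0.001, -1.0]]
contact_force: [0.2, -0.2, 0.5]
gripper_width: 0.177
```

move_arm([
  [0,0,0.5,0,1],
  [0,0,1,0,1],
  [0,0,1,0,1],
  [0,0,1,0,1],
])

```text
t: 14.37
eef_pos: [0.4471, 0.0103, 0.0773]
tcp_rot: [[-0.999, 0.052, 0.001], [0.052, 0.999, 0.0], [-0.001, 0.0, -1.0]]
contact_force: [-0.3, -0.2, -0.5]
gripper_width: 0.182
```

move_arm([
  [0,0,0.5,0,1],
  [0,0,1,0,1],
  [0,0,1,0,1],
  [0,0,1,0,1],
])

```text
t: 14.7
eef_pos: [0.4471, 0.0102, 0.0765]
tcp_rot: [[-0.999, 0.052, 0.0], [0.052, 0.999, 0.0], [-0.0, 0.0, -1.0]]
contact_force: [-1.9, 0.2, 5.0]
gripper_width: 0.18
```

move_arm([
  [0,0,0,0,-1],
  [0,0,0,0,-1],
  [0,0,0,0,-1],
  [0,0,0,0,-1],
  [0,0,0,0,-1],
  [0,0,0,0,-1],
  [0,0,-15,0,-1],
  [0,0,-50,0,-1],
  [0,0,-90,0,-1],
  [0,0,-130,0,-1],
  [0,0,-160,0,-1],
  [0,0,-170,0,-1],
])

```text
t: 15.7
eef_pos: [0.449, 0.0105, 0.2513]
tcp_rot: [[-0.999, 0.052, 0.007], [0.052, 0.999, 0.002], [-0.007, 0.002, -1.0]]
contact_force: [0.9, 0.2, -0.4]
gripper_width: 0.997
```

move_arm([
  [-20,215,0,0,-1],
  [-20,215,0,0,-1],
  [-20,215,0,0,-1],
  [-20,215,0,0,-1],
  [-20,215,0,0,-1],
  [-20,215,0,0,-1],
  [-20,215,0,0,-1],
  [-20,215,0,0,-1],
  [-20,215,0,0,-1],
  [-20,215,0,0,-1],
])

```text
t: 16.53
eef_pos: [0.478, 0.2228, 0.2461]
tcp_rot: [[-0.999, 0.053, -0.0], [0.053, 0.999, -0.0], [0.0, -0.0, -1.0]]
contact_force: [0.9, 0.2, 0.3]
gripper_width: 0.999
```

Run:
```python
from h import *
ci,p,d,P=look('c1',2)
Z=P[...,2];C=(abs(P[...,0]-.516)<.09)&(abs(P[...,1]-.232)<.09)&(d>0)
for nm,lo,hi in (('top',.038,.047),('floor',.026,.034)):
    m=C&(Z>lo)&(Z<hi); b=max(blobs(m,50),key=lambda t:t[1][4])[1]
    k=np.zeros_like(m);k[b[1]:b[1]+b[3],b[0]:b[0]+b[2]]=1;k&=m
    k=cv2.morphologyEx(k.astype(np.uint8),cv2.MORPH_OPEN,np.ones((3,3)))>0
    print(nm,k.sum(),cv2.minAreaRect((P[k][:,:2]*1000).astype(np.float32)),np.median(Z[k]))
red=np.load('c1.npz')
cv2.imwrite('pics/c1c.png',cv2.cvtColor(p,cv2.COLOR_RGB2BGR))
```

```text
tcp [0.4781 0.2228 0.2462] q [ 0.81  0.1  -0.29 -0.   -1.18 -2.43] F [ 0.3 -0.  -0.4]
top 5594 ((515.9503784179688, 232.5444793701172), (100.86640930175781, 124.37330627441406), 14.258687019348145) 0.04254423091046028
floor 2776 ((517.364990234375, 232.9126739501953), (53.85966873168945, 80.30387878417969), 14.32927417755127) 0.030992776960846485
```

View pics/c1c.png

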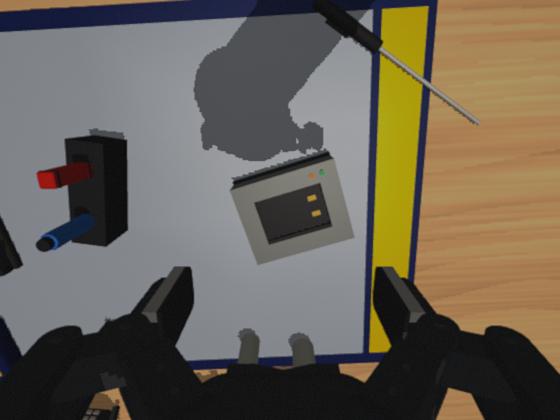

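The pin stands home in its socket. The bay is at ≈(516.4, 232.7) and 14.3°, and the charger's outline agrees. On to the pack.

move_arm([
  [-95,-504,0,-1.742,-1],
  [-95,-504,0,-1.742,-1],
  [-95,-504,0,-1.742,-1],
  [-95,-504,0,-1.742,-1],
  [-95,-504,0,-1.742,-1],
  [-95,-504,0,-1.742,-1],
  [-95,-504,0,-1.742,-1],
  [-95,-504,0,-1.742,-1],
  [-95,-504,0,-1.742,-1],
  [-95,-504,0,-1.742,-1],
  [-95,-504,0,-1.742,-1],
  [-95,-504,0,-1.742,-1],
])

```text
t: 17.63
eef_pos: [0.538, -0.221, 0.2466]
tcp_rot: [[-0.274, -0.962, 0.001], [-0.962, 0.274, -0.0], [-0.0, -0.001, -1.0]]
contact_force: [1.3, 0.4, 0.4]
gripper_width: 1.002
```

move_arm([
  [60,-25.4,20,-0.1,-1],
  [60,-25.4,40,-0.2,-1],
  [60,-25.4,60,-0.3,-1],
  [60,-25.4,60,-0.39,-1],
  [60,-25.4,60,-0.39,-1],
  [60,-25.4,60,-0.39,-1],
  [60,-25.4,60,-0.39,-1],
  [60,-25.4,60,-0.39,-1],
])

```text
t: 18.3
eef_pos: [0.5467, -0.2832, 0.1874]
tcp_rot: [[0.105, -0.994, 0.002], [-0.994, -0.105, -0.0], [0.001, -0.002, -1.0]]
contact_force: [-0.3, 0.5, -0.5]
gripper_width: 1.002
```

Run:
```python
from h import *
ci,p,d,P=look('k1',2)
s=state();print(s['eef_pos'],s['tcp_rot'][:,1],np.degrees(np.arctan2(*s['tcp_rot'][1::-1,1])))
C=(abs(P[...,0]-.546)<.05)&(abs(P[...,1]+.286)<.06)&(d>0)
m=C&(P[...,2]>.073)&(P[...,2]<.085)
m=cv2.morphologyEx(m.astype(np.uint8),cv2.MORPH_OPEN,np.ones((3,3)))>0
print(m.sum(),cv2.minAreaRect((P[m][:,:2]*1000).astype(np.float32)),np.median(P[m][:,2]))
```

```text
tcp [ 0.5467 -0.2831  0.1873] q [-0.16  0.29 -0.19  0.   -1.09  0.27] F [ 0.7  0.1 -0.3]
[ 0.54659084 -0.28301768  0.18710069] [-0.99431283 -0.10648699 -0.00158749] -173.88714698797355
4358 ((546.1083984375, -286.2614440917969), (46.087249755859375, 70.3963394165039), 6.8007426261901855) 0.07899388452679021
```

View pics/k1.png

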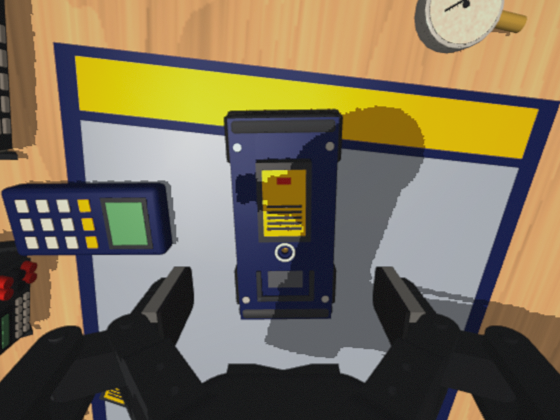

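Pack at (546.1, −286.3), 46×70 mm, top ≈78 mm, so released. Descend and grip across x.

move_arm([
  [3.2,0.9,20,-0.012,-1],
  [3.2,0.9,50,-0.012,-1],
  [3.2,0.9,85,-0.012,-1],
  [3.2,0.9,112,-0.012,-1],
  [3.2,0.9,125,-0.012,-1],
  [3.2,0.9,130,-0.012,-1],
  [3.2,0.9,130,-0.012,-1],
  [3.2,0.9,130,-0.012,-1],
])

```text
t: 19.07
eef_pos: [0.5465, -0.2866, 0.0572]
tcp_rot: [[0.119, -0.993, 0.001], [-0.993, -0.119, -0.001], [0.001, -0.001, -1.0]]
contact_force: [-0.2, -0.4, -0.6]
gripper_width: 1.0
```

move_arm([
  [0,0,0,0,1],
  [0,0,0,0,1],
  [0,0,0,0,1],
  [0,0,0,0,1],
  [0,0,0,0,1],
])

```text
t: 19.48
eef_pos: [0.5463, -0.2867, 0.0569]
tcp_rot: [[0.119, -0.993, 0.002], [-0.993, -0.119, -0.0], [0.001, -0.002, -1.0]]
contact_force: [0.8, -0.2, 0.5]
gripper_width: 0.524
```

move_arm([
  [0,0,0,0,1],
  [0,0,0,0,1],
  [0,0,0,0,1],
  [0,0,-2,0,1],
  [0,0,-5,0,1],
  [0,0,-10,0,1],
  [0,0,-10,0,1],
  [0,0,-10,0,1],
])

```text
t: 20.15
eef_pos: [0.5453, -0.2865, 0.0663]
tcp_rot: [[0.119, -0.993, -0.0], [-0.993, -0.119, 0.0], [-0.0, 0.0, -1.0]]
contact_force: [0.7, -0.3, -1.8]
gripper_width: 0.524
```

Run:
```python
from h import *
ci,p,d,P=look('k2',1)
cv2.imwrite('pics/k2c.png',cv2.resize(cv2.cvtColor(p[130:410,130:430],cv2.COLOR_RGB2BGR),None,fx=2,fy=2))
hsv=cv2.cvtColor(p,cv2.COLOR_RGB2HSV).astype(int)
y=(hsv[...,0]>18)&(hsv[...,0]<35)&(hsv[...,1]>120)&(P[...,2]>.05)&(abs(P[...,0]-.546)<.04)&(abs(P[...,1]+.286)<.05)
q=P[y];A=np.c_[q[:,:2]-q[:,:2].mean(0),np.ones(len(q))];print(np.median(q,0),np.linalg.lstsq(A,q[:,2],rcond=None)[0])
```

```text
tcp [ 0.5453 -0.2865  0.0663] q [-0.17  0.41 -0.32 -0.   -0.84  0.29] F [ 0.7 -0.3 -1.8]
[ 0.54471995 -0.29117675  0.08760655] [-0.00127071  0.00153168  0.08761769]
```

View pics/k2c.png

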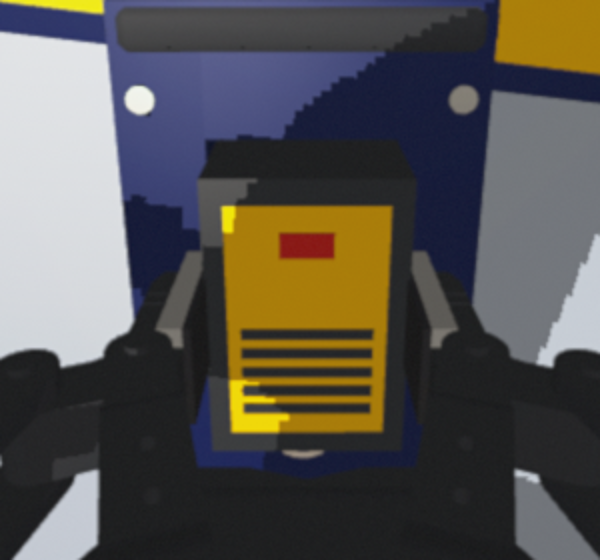

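The pack is level in the grip and risen with it. Lift clear and carry over at height.

move_arm([
  [0,0,-15,0,1],
  [0,0,-40,0,1],
  [0,0,-80,0,1],
  [0,0,-115,0,1],
  [0,0,-134,0,1],
  [-35,-2,-134,0,1],
  [-75,-5,-134,0,1],
  [-115,-7,-134,0,1],
  [-155,-10,-134,0,1],
  [-195,-12,-134,0,1],
  [-235,-15,-134,0,1],
  [-275,-17,-134,0,1],
])

```text
t: 21.2
eef_pos: [0.5289, -0.0098, 0.2]
tcp_rot: [[0.119, -0.993, -0.0], [-0.993, -0.119, -0.0], [-0.0, 0.0, -1.0]]
contact_force: [1.2, 0.3, -1.0]
gripper_width: 0.521
```

move_arm([
  [-40,-2,0,0,1],
  [-80,-5,0,-0.06,1],
  [-120,-8,0,-0.131,1],
  [-160,-10,0,-0.131,1],
  [-200,-13,0,-0.131,1],
  [-230,-15,0,-0.131,1],
  [-243,-16,0,-0.131,1],
  [-243,-16,0,-0.131,1],
  [-243,-16,0,-0.131,1],
  [-243,-16,0,-0.131,1],
])

```text
t: 22.03
eef_pos: [0.5164, 0.2307, 0.1998]
tcp_rot: [[0.247, -0.969, -0.001], [-0.969, -0.247, -0.001], [0.0, 0.001, -1.0]]
contact_force: [0.5, 0.8, -1.8]
gripper_width: 0.523
```

Run:
```python
from h import *
ci,p,d,P=look('b1',2)
s=state();print(s['eef_pos'],s['tcp_rot'].round(3).tolist(),s['gripper_width'],np.degrees(np.arctan2(*s['tcp_rot'][1::-1,1])))
hsv=cv2.cvtColor(p,cv2.COLOR_RGB2HSV).astype(int)
m=(P[...,2]>.2)&(P[...,2]<.235)&(d>0)
m=cv2.morphologyEx(m.astype(np.uint8),cv2.MORPH_OPEN,np.ones((3,3)))>0
y=(hsv[...,0]>18)&(hsv[...,0]<35)&(hsv[...,1]>120)&(P[...,2]>.15)
for nm,k in (('yel',y),):
    print(nm,k.sum(),cv2.minAreaRect((P[k][:,:2]*1000).astype(np.float32)),np.median(P[k],0))
Z=P[...,2];C=(abs(P[...,0]-.516)<.09)&(abs(P[...,1]-.232)<.09)&(d>0)
m=C&(Z>.038)&(Z<.047);print(m.sum(),cv2.minAreaRect((P[m][:,:2]*1000).astype(np.float32)))
```

```text
tcp [0.5166 0.2305 0.2   ] q [ 0.77  0.2  -0.28 -0.   -1.09 -0.52] F [-0.2 -0.3 -1.3]
[0.51672993 0.2304485  0.20014404] [[0.246, -0.969, -0.0], [-0.969, -0.246, -0.0], [0.0, 0.0, -1.0]] 0.5221648203965545 -165.7323276369664
yel 7822 ((511.9122009277344, 214.4112091064453), (104.2596664428711, 71.64247131347656), 77.27729034423828) [0.51645245 0.22552868 0.2213608 ]
4523 ((522.5034790039062, 209.58126831054688), (100.15372467041016, 76.13721466064453), 14.33311653137207)
```

The picture limit is reached, so I go on by numbers. The pack is 2 mm short of the bay along y, so I correct that and lower it.

move_arm([
  [-2,-0.5,20,0,1],
  [-2,-0.5,55,0,1],
  [-2,-0.5,90,0,1],
  [-2,-0.5,120,0,1],
  [-2,-0.5,138,0,1],
  [-2,-0.5,146,0,1],
  [-2,-0.5,150,0,1],
  [-2,-0.5,152,0,1],
  [-2,-0.5,152,0,1],
  [-2,-0.5,152,0,1],
])

```text
t: 22.97
eef_pos: [0.5175, 0.2342, 0.0495]
tcp_rot: [[0.248, -0.969, 0.002], [-0.969, -0.248, 0.001], [-0.001, -0.002, -1.0]]
contact_force: [-1.4, 0.4, -0.9]
gripper_width: 0.523
```

move_arm([
  [0,0,1,0,1],
  [0,0,2,0,1],
  [0,0,3,0,1],
  [0,0,3,0,1],
  [0,0,3,0,1],
])

```text
t: 23.38
eef_pos: [0.5167, 0.2338, 0.0452]
tcp_rot: [[0.248, -0.969, 0.0], [-0.969, -0.248, 0.0], [-0.0, -0.0, -1.0]]
contact_force: [-0.1, -0.6, -1.4]
gripper_width: 0.521
```

move_arm([
  [0,0,0.5,0,1],
  [0,0,1,0,1],
  [0,0,1,0,1],
  [0,0,1,0,1],
])

```text
t: 23.72
eef_pos: [0.5167, 0.2338, 0.044]
tcp_rot: [[0.248, -0.969, -0.0], [-0.969, -0.248, -0.0], [0.0, 0.0, -1.0]]
contact_force: [-0.4, 0.5, -2.0]
gripper_width: 0.523
```

move_arm([
  [0,0,0.5,0,1],
  [0,0,1,0,1],
  [0,0,1,0,1],
  [0,0,1,0,1],
])

```text
t: 24.05
eef_pos: [0.5168, 0.2338, 0.0438]
tcp_rot: [[0.248, -0.969, 0.0], [-0.969, -0.248, 0.0], [-0.0, -0.0, -1.0]]
contact_force: [-3.1, -0.7, 5.5]
gripper_width: 0.528
```

```bash
cat > bk.py <<'E'
from h import *
import sys
ci,p,d,P=look(sys.argv[1],1)
hsv=cv2.cvtColor(p,cv2.COLOR_RGB2HSV).astype(int)
near=(abs(P[...,0]-.517)<.045)&(abs(P[...,1]-.233)<.055)&(d>0)
y=(hsv[...,0]>18)&(hsv[...,0]<35)&(hsv[...,1]>120)&near&(P[...,2]>.055)&(P[...,2]<.08)
q=P[y];A=np.c_[q[:,:2]-q[:,:2].mean(0),np.ones(len(q))];print('yellow n',len(q),np.median(q,0),'slopes',np.linalg.lstsq(A,q[:,2],rcond=None)[0])
m=near&(P[...,2]>.058)&(P[...,2]<.07);m=cv2.morphologyEx(m.astype(np.uint8),cv2.MORPH_OPEN,np.ones((3,3)))>0
print('top',m.sum(),cv2.minAreaRect((P[m][:,:2]*1000).astype(np.float32)))
E
python3 bk.py b2
```

```text
tcp [0.5168 0.2338 0.0438] q [ 0.77  0.37 -0.45  0.   -0.74 -0.52] F [-3.1 -0.7  5.5]
yellow n 7604 [0.51643252 0.22905663 0.065156  ] slopes [-0.00043574  0.00016272  0.0651531 ]
top 15031 ((516.3223876953125, 234.39308166503906), (72.0799331665039, 71.247314453125), 14.42220687866211)
```

Top 65 mm (the camera reads about 1 mm high), level, floor contact felt: home. Release and retreat.

move_arm([
  [0,0,-0.5,0,-1],
  [0,0,-0.5,0,-1],
  [0,0,-0.5,0,-1],
  [0,0,-0.5,0,-1],
  [0,0,-0.5,0,-1],
  [0,0,-0.5,0,-1],
  [0,0,-10,0,-1],
  [0,0,-40,0,-1],
  [0,0,-80,0,-1],
  [0,0,-120,0,-1],
  [0,0,-155,0,-1],
  [0,0,-180,0,-1],
])

```text
t: 25.1
eef_pos: [0.5175, 0.234, 0.228]
tcp_rot: [[0.248, -0.969, 0.004], [-0.969, -0.248, 0.002], [-0.001, -0.004, -1.0]]
contact_force: [1.2, 1.1, 0.6]
gripper_width: 1.0
```

move_arm([
  [30,0,-10,0,-1],
  [50,0,-10,0,-1],
  [50,0,-10,0,-1],
  [50,0,-10,0,-1],
  [50,0,-10,0,-1],
])

```text
t: 25.52
eef_pos: [0.5291, 0.1852, 0.2335]
tcp_rot: [[0.247, -0.969, 0.0], [-0.969, -0.247, 0.0], [-0.0, -0.0, -1.0]]
contact_force: [0.9, 0.1, -0.2]
gripper_width: 0.999
```

```bash
python3 bk.py b3
python3 - <<'E'
from h import *
ci,p,d,P=load('b3');Z=P[...,2]
C=(abs(P[...,0]-.516)<.09)&(abs(P[...,1]-.232)<.09)&(d>0)
m=C&(Z>.038)&(Z<.047);m=cv2.morphologyEx(m.astype(np.uint8),cv2.MORPH_OPEN,np.ones((3,3)))>0
print('charger',cv2.minAreaRect((P[m][:,:2]*1000).astype(np.float32)))
# before/after change in fixed views
for n in ('top','scene'):
    a=np.load(n+'0.npz')['d'];ci=camera_info(n);p2,d2=capture(n);P0=pts(ci,a.astype(float));P2=pts(ci,d2.astype(float))
    ch=(a>0)&(d2>0)&(abs(P2[...,2]-P0[...,2])>.008)
    ch=cv2.morphologyEx(ch.astype(np.uint8),cv2.MORPH_OPEN,np.ones((3,3)))
    for c,s in blobs(ch,25): print(n,np.round(c),s[4],'old',np.round(P0[int(c[1]),int(c[0])],3),'new',np.round(P2[int(c[1]),int(c[0])],3))
    hsv=cv2.cvtColor(p2,cv2.COLOR_RGB2HSV).astype(int)
    r=((hsv[...,0]<8)|(hsv[...,0]>172))&(hsv[...,1]>150)&(hsv[...,2]>80)&(P2[...,2]>.1)&(abs(P2[...,0]-.447)<.03)&(abs(P2[...,1])<.04)
    print('pin top',np.median(P2[r],0) if r.any() else None)
print(state()['t'],state()['eef_pos'])
E
```

```text
tcp [0.5291 0.1852 0.2335] q [ 0.69  0.17 -0.24 -0.   -1.16 -0.44] F [ 0.9  0.1 -0.2]
yellow n 1526 [0.51561349 0.23162128 0.06507496] slopes [ 0.00120538 -0.00209132  0.06507499]
top 2591 ((516.3153076171875, 233.79893493652344), (45.9423828125, 70.22566223144531), 14.357536315917969)
charger ((516.758056640625, 232.70497131347656), (100.21094512939453, 124.4273681640625), 14.221833229064941)
top [ 68. 264.] 31776 old [ 0.461  0.545 -0.001] new [0.461 0.544 0.002]
top [364. 203.] 446 old [ 0.545 -0.283  0.066] new [ 0.55  -0.289  0.043]
top [391. 376.] 26110 old [ 0.248 -0.114  0.817] new [ 0.089 -0.305  0.001]
pin top [0.44664372 0.00945657 0.11472913]
scene [30. 28.] 2556 old [ 0.224 -0.628  0.37 ] new [-0.211 -0.895  0.007]
scene [317.  35.] 6752 old [0.201 0.021 0.339] new [0.062 0.031 0.222]
scene [441.  68.] 12096 old [-0.05   0.438  0.001] new [0.576 0.184 0.596]
scene [397. 216.] 637 old [0.501 0.24  0.029] new [0.523 0.23  0.067]
scene [186. 222.] 503 old [ 0.548 -0.286  0.066] new [ 0.536 -0.29   0.045]
pin top [0.45408111 0.00952328 0.1135622 ]
25.6667 [0.52893926 0.18574328 0.23296743]
```

```bash
python3 -c "
from station import *
print(sign_off())"
```

```text
the job is handed in; nothing more can be done
None
```

The job is done and handed in at about 26 s on the robot's clock. In the order asked:

- **Catch:** I pushed the pin down through the ringed hole. It met the push plate about 14 mm below the back and pressed on in steps of 0.4–0.5 mm. The catch gave after about 3 mm. The highest force reading was about 8 N; force was read only at the end of each small step.
- **Pin:** It is back in its own socket, its top at 115 mm as at the start.
- **Pack:** I lifted it straight out and set it in the charger's bay, where contact with the floor was felt (about 5.5 N). It is level with its top at about 64 mm (65 mm read; the camera reads about 1 mm high). It sits about 1 mm off the bay's centre and is aligned to about 0.1°.

**Last checks:** In depth, the before-and-after views differed only at the meter, the charger and the arm, plus a large blob at the top view's left edge that reads 3 mm. I took that blob to be the arm coming into view. Parts of the scene hidden by the arm in either view could not be compared.

**Disagreements and limits:**
- The camera and the tool positions differed by about 1 mm, so I aligned the pin in the wrist image.
- The sideways force on the pin reached about 3 N in the hole.
- I had used all 12 pictures by the time I placed the pack, so I checked the placing and the final state by depth and colour numbers only.

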